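# Rock the sample tub to pour its drill cores into the core tray

### The job

The wooden sample tub is too heavy to lift: take the bar along its top, rock it forward until it rests leaning on the bevel under its front, ease it down gently and let go of it there. Then take it again by the steel bar at its heel and rock it further over its front edge, keeping that edge on the table, so that both stone drill cores roll out into the grey tray; ease the tub back until it leans on its bevel again and let go. Leave the hand lens and the rock sample beside it where they are.

Things in the scene. Friction and masses are not known exactly. Their poses are not given: they have to be found in the camera images.
- tub_mid (a point): Middle of the heavy open wooden tipping tub (about 1 kg, 1.4 with cores), loose, 122 mm wide (y), 128 long (x), 120 high (156 over its top bar), walls 8. x forward (to the tray), y left, z up. Point is mid-width, 70 mm above the flat underside, 64 ahead of the back face. Underside: flat from 64 behind to 8 ahead of this point, then a bevel rising 38 degrees to the front wall. It starts upright on the flat.
- top_bar (a point): Middle of the round steel bar above the tub's back rim: 12 mm thick, 100 long along y, its centre 30 mm above the rim, on a post at each end; at (-60, 0, 80) mm in tub_mid's frame, same axes. Rocked forward from upright the tub balances at roughly 25 degrees, then falls by itself on to its bevel unless held, and rests stably there at 38 degrees.
- bar_mid (a point): Middle of the round steel heel bar, 12 mm thick, 80 long along y, centre 35 mm behind the tub's back face and 22 above its underside: (-99, 0, -48) mm in tub_mid's frame, same axes. Too low to take while the tub is upright; with the tub leaning it is about 85 mm above the table and can be pinched across, the gripper tilted 35 to 50 degrees forward from straight down.
- edge_1 (a point): Middle of the edge between flat underside and bevel, the first rocking edge: (8, 0, -70) mm in tub_mid's frame, same axes.
- edge_2 (a point): Middle of the bevel's front edge, the second rocking edge, for pouring: (64, 0, -26) mm in tub_mid's frame, same axes; on the table when the tub leans. The pouring lip is 38 mm above it. The ramp inside rises at 53 degrees, so cores roll out once the tub tilts past 53 (65 to 70 is ample); if let go there the tub drops back on to its bevel.
- core_a_mid (a point): Centre of a stone drill core, a cylinder 32 mm in diameter and 90 mm long (its y axis), about 0.2 kg, lying across the tub inside; it rolls freely.
- core_b_mid (a point): Centre of the second drill core, the same size, behind the first.
- tray: Grey core tray, fixed, in front of the tub: 160 mm long (x, away from the tub), 200 wide (y); origin at the centre of its underside. Floor 5 mm thick with a 5 mm rib across, walls 36 to 42 high on three sides, a sill only 6 high towards the tub. The tub starts in line with it, 180 mm from origin to tub_mid, near enough to pour without shifting it.
- lens: Black hand lens 170 mm long lying beside the tub; to be left alone. Origin at its underside between ring and handle.
- rock: Reddish rock sample 80 x 60 x 49 mm beside the tub, on the other side; to be left alone. Origin at the centre of its underside.
Not all that is in view belongs to the job. What is shaped like the part that bears core_a_mid but blue or purple is not meant. Of the things that look like the part that bears tub_mid, the smaller one is meant.

How it is judged:
On the way, in this order (a step that is already met when the one before it is completed fails the run):
1. the tub rests leaning on its bevel, let go, both cores still in it (angle between tub_mid's own z axis and vertical between 0.59 and 0.73 rad and x of core_a_mid in the frame of tub_mid between -0.06 and 0.06 m and z of core_a_mid in the frame of tub_mid between -0.07 and 0.07 m and x of core_b_mid in the frame of tub_mid between -0.06 and 0.06 m and z of core_b_mid in the frame of tub_mid between -0.07 and 0.07 m and contact force between the fingers and tub below 0.2 N and angular speed of tub below 0.1 rad/s), for 0.3 s.
2. the tub is held by its heel bar and rocked well past its leaning position (angle between tub_mid's own z axis and vertical above 0.85 rad and contact force between the fingers and heel_bar above 1 N), for 0.1 s.
3. both cores lie in the tray (x of core_a_mid in the frame of tray between -0.075 and 0.075 m and y of core_a_mid in the frame of tray between -0.092 and 0.092 m and z of core_a_mid in the frame of tray between 0 and 0.06 m and x of core_b_mid in the frame of tray between -0.075 and 0.075 m and y of core_b_mid in the frame of tray between -0.092 and 0.092 m and z of core_b_mid in the frame of tray between 0 and 0.06 m), for 0.1 s.
At the end, for the whole second after the job is handed in: Both drill cores lie at rest within the tray's walls; the tub, empty and let go, is at rest leaning on its bevel (tilted 38 degrees, within 4 degrees) (all of step 3 and angle between tub_mid's own z axis and vertical between 0.59 and 0.73 rad and height (world z) of each of edge_1, edge_2 below 0.008 m and angular speed of tub below 0.1 rad/s and linear speed of each of core_a, core_b below 0.05 m/s); the robot touches nothing.
It fails at once if the tub is lifted: both rocking edges more than 15 mm off the table (height (world z) of each of edge_1, edge_2 above 0.015 m).
It fails at once if the tub is dropped or flung: it turns faster than 2.2 rad/s (angular speed of tub above 2.2 rad/s).
It fails at once if the hand lens or the rock sample is moved more than 20 mm (distance of any of lens, rock from where it was at the start of the episode above 0.02 m).
It also fails if it takes over 64 s, if anything falls off the work surface, if the arm or the gripper's body presses on something with over 40 N, if the wrist force passes 120 N, or if a joint passes its speed limit or range.

### The arm

A 6-joint arm with a two-finger parallel gripper is mounted at the origin on the work surface. World frame = base frame: x ahead of the robot, y to its left, z up, the work surface at z = 0. Lengths are in m, angles in rad, forces in N, time in s.
With the tool pointing down it reaches from about 0.325 to 0.775 m from the base axis. Payload 9.3 kg.
Tool frame: the origin (TCP) lies between the finger pads; the fingertips stand r.tip_extent ahead of it and the grasp point (between the pads) is the TCP (r.tip_extent is the distance from the TCP to the fingertips, in m); z points along the fingers, y is the direction in which the jaws open and shut (so a half turn about z gives the same grasp; the last joint's range is limited). The gripper opens to 85 mm and grips with 20 to 120 N. Pads are 22 mm wide; open, the fingers measure 114 mm over their backs; the gripper's body (76 mm by 85 mm) begins 54 mm behind the grasp point. The pads swing forward as they close: fully open they stand 13 mm farther back than shut.
Start: joints at [1.176, 0.259, 0.021, 1.334, 0, 1.418], TCP at [0.132, 0.534, 0.25] pointing down, gripper open.
Joint ranges: [-3.04, 3.04], [-0.91, 1.82], [-1.04, 1.36], [-1.92, 1.95], [-1.52, 1.45], [-3.14, 3.14]. Speed limits (rad/s): [2.22, 2.22, 2.79, 3.14, 3.14, 3.14].

### API

Orientations are given as a unit quaternion [x, y, z, w].
In Python, from rig import r gives the robot as it stands.
- The arm moves only by the tool jog_arm, never from a script. Its argument "series" is a list of rows, each a list of 7 numbers: the turn, a rotation vector about the tool's x, y, z each as a share of 45 degrees, from -1 to 1, then the shift along the tool's x, y, z each as a share of 0.2 m, from -1 to 1, then the finger opening in mm, from 0 to 85.4. In form: [[rx, ry, rz, x, y, z, jaw], ...]. A call has 1 to 10 rows; each row is the pose to reach, as a shift and turn from the pose commanded when the call began, along the tool's axes at that moment; what a row does not reach only later rows make up. A row lasts 1/12 s, in which the tool goes at most 41.7 mm and 7.16 degrees, less where a joint would pass 70% of its speed; a pose out of reach is approached as far as the arm can. A call with a number of a shift or a turn outside -1 to 1 is refused whole. A call with a gripper value outside its range is refused whole. The fingers move at their own pace and stop on an object; "grip_force" is the grip in N (left out, the last holds). Time passes only in rows, so rows that repeat a pose let the fingers close. It gives the time, the measured TCP pose, the force and the opening at its end, in the units of the state.
- r.observe(): the state, without advancing time (a new reading comes with each control period).
- r.snapshot(name): name is "scene" or "top" or "wrist"; returns the picture (400x640x3 uint8, red, green, blue); there is no depth.
- r.calibration(name): a dict with "mtx" (3x3 intrinsics, pixels), "k1" (the pictures are not rectified: a ray, as slopes to the right and down, at radius r is drawn at 1 + k1 r^2 times it, then the intrinsics apply), "xyz" and "rotation" of the camera in the world. Camera axes: x right, y down, z forward; pixel columns grow to the right and rows downward; lengths in m; the calibration is good to about 2 mm. A picture is of the moment at which its call begins: read the wrist's pose just before it. calibration takes no time and is no camera call; for the wrist camera it gives the pose at the moment of the call.
- r.sign_off(): hands the job in, once; it reports no verdict.
The state is a dict: "time": time; "joints": joint angles; "joint_velocities": joint speeds; "tau": joint torques, N m; "tcp_pos": TCP position; "orientation": TCP orientation; "contact_force": force on the tool from outside, world axes, zero at the start; "ft_torque": the same for the moment, N m; "opening": finger opening in m.
Only numpy, scipy, OpenCV 4.12 (cv2) and the standard library are available. Lean on these libraries where they do the work, as an engineer would, in place of code of your own. Each camera call takes 0.05 s, during which the arm holds its last target. There are 200 camera calls.

## Working session

There is one attempt and no reset: what is moved stays moved. The work goes in short steps, Python scripts to look and compute and a tool call to move; the robot and the scene stay as the last step left them, time stands still between calls to the robot, and variables do not carry over. Pictures are saved under pics/ and viewed, about 8 in all and at most 12, crops included, and the job is handed in when it is done.

Besides the shell and the picture viewer there is one more tool, called after "Emit:" as name([rows], argument=value, ...), one row to a line, values as JSON. jog_arm: Moves the arm, as the interface text tells. Shift numbers are shares of 0.2 m and turn numbers shares of 45 degrees, none past 1 either way. Its arguments: {"type":"object","properties":{"series":{"type":"array"},"grip_force":{"type":"number"}},"required":["series"]}

```bash
ls; mkdir -p pics; python3 - <<'E'
from rig import r
import cv2
print(r.observe(), r.tip_extent)
for n in("scene","top"):
    im=r.snapshot(n); cv2.imwrite(f"pics/{n}0.png",im[:,:,::-1]); print(n,r.calibration(n))
E
```

```text
pics
{'time': 0.0, 'joints': array([ 1.17644202e+00,  2.59204603e-01,  2.07769687e-02,  1.33366254e+00,
       -9.88673439e-06,  1.41821071e+00]), 'joint_velocities': array([ 1.76846961e-04, -3.22392647e-04,  8.53813303e-04,  5.28389288e-04,
       -2.39263328e-05, -5.24323999e-04]), 'tau': array([-4.18178694e-03, -5.55637407e+01,  3.44536257e+01,  1.34747807e-02,
       -3.17858576e-04, -3.11960343e-05]), 'tcp_pos': array([0.1315899 , 0.53378575, 0.24966537]), 'orientation': array([ 1.20590119e-01,  9.92702173e-01, -6.24216533e-04, -1.69957016e-04]), 'contact_force': array([-0.07926948, -0.30374006,  0.45132406]), 'ft_torque': array([-0.00373409, -0.00071425, -0.0131801 ]), 'opening': 0.08574888736205016} 0.019
scene {'mtx': array([[430.90121624,   0.        , 312.27931079],
       [  0.        , 430.90121624, 198.47341102],
       [  0.        ,   0.        ,   1.        ]]), 'k1': -0.008704374770939478, 'xyz': array([1.0748138 , 0.08730876, 0.86456155]), 'rotation': array([ 0.61522101,  0.72484075, -0.2315666 , -0.20612111])}
top {'mtx': array([[436.45182637,   0.        , 319.69273432],
       [  0.        , 436.45182637, 202.27869793],
       [  0.        ,   0.        ,   1.        ]]), 'k1': 0.006556112379680553, 'xyz': array([0.41094879, 0.01702251, 0.98079603]), 'rotation': array([-0.70161624,  0.70834469, -0.04809933,  0.0605714 ])}
```

View pics/scene0.png

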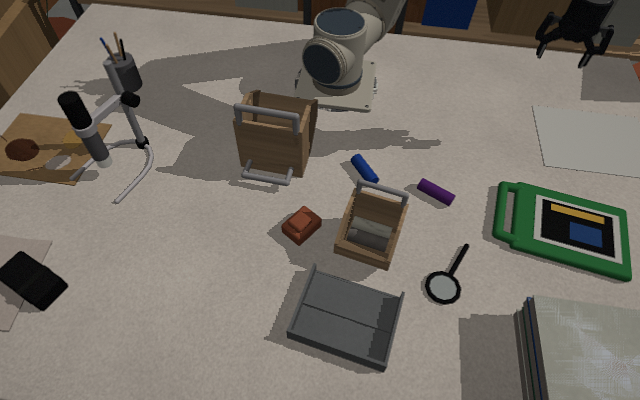

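View pics/top0.png

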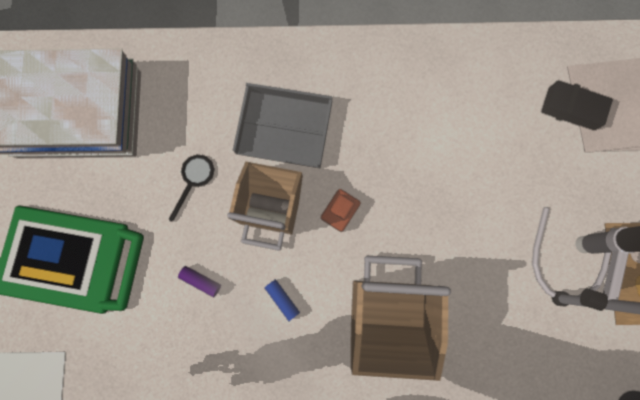

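The small tub is at about (268,205) in the top view and (372,225) in the scene view. The tray is in front of it, the lens is to its left and the rock to its right. The large tub and the blue and purple cylinders are decoys. I'll zoom in on the small tub for accurate pixel positions.

```bash
python3 - <<'E'
import cv2,numpy as np
a=cv2.imread('pics/top0.png')[80:260,210:350]; b=cv2.imread('pics/scene0.png')[170:300,320:420]
def up(c,x0,y0,s):
    o=cv2.resize(c,None,fx=s,fy=s,interpolation=cv2.INTER_CUBIC)
    for x in range(0,c.shape[1],20): cv2.putText(o,str(x+x0),(x*s,8),0,.3,(0,0,255)); cv2.line(o,(x*s,0),(x*s,o.shape[0]),(0,0,255) if 0 else (200,200,0),1)
    for y in range(0,c.shape[0],20): cv2.putText(o,str(y+y0),(0,y*s),0,.3,(0,0,255)); cv2.line(o,(0,y*s),(o.shape[1],y*s),(200,200,0),1)
    return o
A=up(a,210,80,3);B=up(b,320,170,3)
A=A[:600];H=max(A.shape[0],B.shape[0]);
o=np.zeros((H,A.shape[1]+B.shape[1],3),np.uint8);o[:A.shape[0],:A.shape[1]]=A;o[:B.shape[0],A.shape[1]:]=B
cv2.imwrite('pics/z0.png',o);print(o.shape)
E
```

```text
(540, 720, 3)
```

View pics/z0.png

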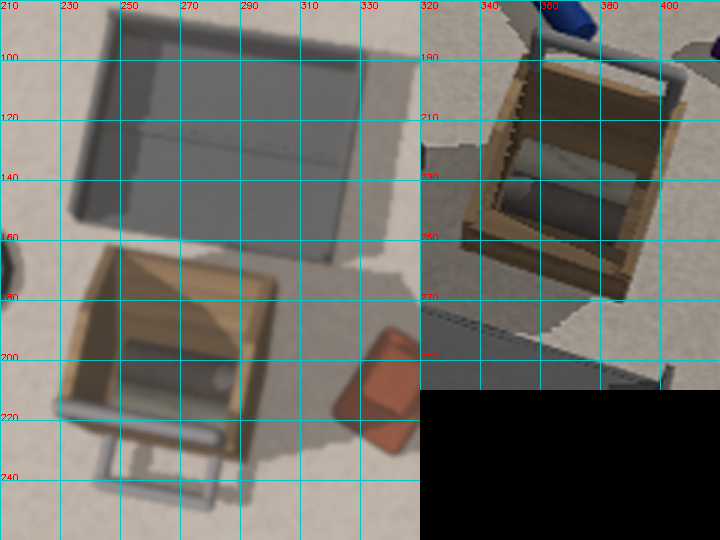

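```bash
cat > h.py <<'E'
from rig import r
import numpy as np,cv2
from scipy.spatial.transform import Rotation as R
def ray(n,px,cal=None):
    c=cal or r.calibration(n); K=c['mtx']; d=np.array([(px[0]-K[0,2])/K[0,0],(px[1]-K[1,2])/K[1,1]])
    u=d.copy()
    for _ in range(10): u=d/(1+c['k1']*(u@u))
    return c['xyz'],R.from_quat(c['rotation']).apply([*u,1])
def plane(n,px,z,cal=None):
    o,d=ray(n,px,cal); return o+d*(z-o[2])/d[2]
def tri(a,b):
    o,d=ray(*a);p,e=ray(*b); s=np.linalg.lstsq(np.c_[d,-e],p-o,rcond=None)[0]
    return (o+d*s[0]+p+e*s[1])/2, np.linalg.norm(o+d*s[0]-p-e*s[1])
def pix(n,P):
    c=r.calibration(n); v=R.from_quat(c['rotation']).inv().apply(np.array(P)-c['xyz']); u=v[:2]/v[2]; u=u*(1+c['k1']*(u@u)); return c['mtx'][:2,:2]@u+c['mtx'][:2,2]
E
python3 - <<'E'
from h import *
np.set_printoptions(precision=4,suppress=True)
for nm,t,s,z in(("L",(228.5,216),(359,182),.150),("R",(283.8,226),(408.3,194),.150)):
    print(nm,plane("top",t,z),plane("scene",s,z),tri(("top",t),("scene",s)))
for nm,t in(("heelL",(242.7,239.3)),("heelR",(281,248))): print(nm,plane("top",t,.022))
for t in((235,152),(320,167.7)): print("sill",plane("top",t,.006))
for t in((246.5,161.5),(302,174.5)): print("rim front",plane("top",t,.12))
for t in((320.5,218),(333,190)): print("rock",plane("top",t,.02))
E
```

```text
L [0.5151 0.2069 0.15  ] [0.4992 0.1054 0.15  ] (array([0.5182, 0.1495, 0.1948]), np.float64(0.09401793304980349))
R [0.4947 0.1002 0.15  ] [0.5136 0.2096 0.15  ] (array([0.5012, 0.1569, 0.134 ]), np.float64(0.10983133516089308))
heelL [0.4791 0.2035 0.022 ]
heelR [0.4593 0.119  0.022 ]
sill [0.6818 0.2283 0.006 ]
sill [0.6423 0.0323 0.006 ]
rim front [0.63   0.1797 0.12  ]
rim front [0.6016 0.0669 0.12  ]
rock [0.5248 0.0319 0.02  ]
rock [0.5875 0.0034 0.02  ]
```

```bash
cat >> h.py <<'E'
YAW=np.radians(-11.5)
def ori(tilt,yaw=None):   # tool x = tub y, tool z = down turned forward by tilt (deg) about tub y
    return R.from_euler('z',YAW if yaw is None else yaw)*R.from_euler('y',tilt,degrees=True)*R.from_matrix(np.array([[0,1,0],[1,0,0],[0,0,-1.]]))
def row(p,Rt,base=None):
    s=r.observe(); b0,R0=(s['tcp_pos'],R.from_quat(s['orientation'])) if base is None else base
    rv=(R0.inv()*Rt).as_rotvec()/(np.pi/4); d=R0.inv().apply(np.array(p)-b0)/.2
    return np.round(np.r_[rv,d],3).tolist()
E
python3 - <<'E'
from h import *
print(row([.506,.1555,.25],ori(0)))
E
```

```text
[-0.001, 0.001, 1.948, -2.27, -1.388, -0.0]
```

Emit:
jog_arm([
  [0,0,1,-1,-0.6,0,60],
  [0,0,1,-1,-0.6,0,60],
  [0,0,1,-1,-0.6,0,60],
  [0,0,1,-1,-0.6,0,60],
  [0,0,1,-1,-0.6,0,60],
  [0,0,1,-1,-0.6,0,60],
  [0,0,1,-1,-0.6,0,60],
  [0,0,1,-1,-0.6,0,60],
])

```text
time: 0.77
tcp_pos: [0.2981, 0.3684, 0.2501]
orientation: [0.493, 0.87, -0.0, -0.0]
contact_force: [-0.5, -0.6, -0.3]
opening: 0.0599
```

```bash
python3 - <<'E'
from h import *
print(r.observe()['tcp_pos'],row([.506,.1555,.25],ori(0)))
E
```

```text
[0.29812528 0.36843693 0.25008941] [-0.001, 0.0, 0.941, -1.447, 0.346, 0.0]
```

Emit:
jog_arm([
  [0,0,0.94,-1,0.24,0,45],
  [0,0,0.94,-1,0.24,0,45],
  [0,0,0.94,-1,0.24,0,45],
  [0,0,0.94,-1,0.24,0,45],
  [0,0,0.94,-1,0.24,0,45],
  [0,0,0.94,-1,0.24,0,45],
  [0,0,0.94,-1,0.24,0,45],
  [0,0,0.94,-1,0.24,0,45],
])

```text
time: 1.43
tcp_pos: [0.4413, 0.2237, 0.25]
orientation: [0.771, 0.637, -0.0, -0.0]
contact_force: [-0.5, 1.4, -0.5]
opening: 0.0452
```

```bash
python3 - <<'E'
from h import *
s=r.observe();print(s['tcp_pos'],s['joints'],row([.506,.1555,.25],ori(0)))
E
```

```text
[0.44126271 0.22365333 0.24995513] [ 2.99112323e-01  1.64903311e-01 -1.02297341e-01  1.30458143e+00
  3.44518619e-04  2.05974356e+00] [-0.001, 0.0, 0.014, -0.274, 0.382, -0.001]
```

Emit:
jog_arm([
  [0,0,0.014,-0.274,0.382,0,45],
  [0,0,0.014,-0.274,0.382,0,45],
  [0,0,0.014,-0.274,0.382,0,45],
  [0,0,0.014,-0.274,0.382,0,45],
])

```text
time: 1.77
tcp_pos: [0.5069, 0.1544, 0.2498]
orientation: [0.775, 0.632, -0.0, -0.0]
contact_force: [-1.0, -0.1, 0.5]
opening: 0.0451
```

```bash
python3 - <<'E'
from h import *
c=r.calibration("wrist"); im=r.snapshot("wrist"); cv2.imwrite('pics/w0.png',im[:,:,::-1])
print(r.observe()['tcp_pos'],c)
t=np.array([np.cos(YAW),np.sin(YAW)]);y=np.array([-t[1],t[0]])
for k in(-50,0,50): print(k,pix("wrist",[*(np.array([.506,.1555])+y*k/1000),.15]))
E
```

```text
[0.50579298 0.15531971 0.2499323 ] {'mtx': array([[306.27591264,   0.        , 318.8076188 ],
       [  0.        , 306.27591264, 197.76170499],
       [  0.        ,   0.        ,   1.        ]]), 'k1': 0.012114741840678922, 'xyz': array([0.52127671, 0.23044248, 0.37393237]), 'rotation': array([ 0.98275068, -0.09931931, -0.01529665,  0.1552507 ])}
-50 [320.28763904 260.84679437]
0 [320.32756601 203.41889583]
50 [320.37461493 138.01908021]
```

View pics/w0.png

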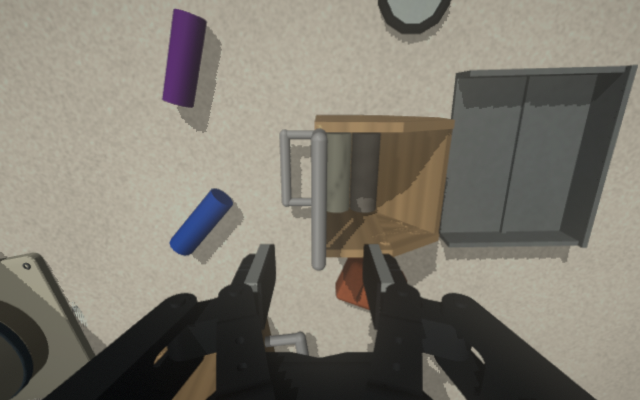

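The wrist view shows the bar running from (320,132) to (318,268), where the prediction put it, and it sits between the fingers. I'll go down and take it.

Emit:
jog_arm([
  [0,0,0,0,0,0.15,45],
  [0,0,0,0,0,0.3,45],
  [0,0,0,0,0,0.4,45],
  [0,0,0,0,0,0.485,45],
  [0,0,0,0,0,0.485,45],
  [0,0,0,0,0,0.485,5],
  [0,0,0,0,0,0.485,5],
  [0,0,0,0,0,0.485,5],
  [0,0,0,0,0,0.485,5],
  [0,0,0,0,0,0.485,5],
], grip_force=30)

```text
time: 2.65
tcp_pos: [0.5069, 0.1554, 0.1549]
orientation: [0.776, 0.631, 0.002, 0.0]
contact_force: [1.2, 4.2, 6.7]
opening: 0.0108
```

```bash
cat > arc.py <<'E'
from h import *
# arc about edge_1 for top bar, tub angle -> rows; e = edge_1 along tub x and y
t=np.array([np.cos(YAW),np.sin(YAW),0])
def arc(ths,bar0,r0,tilt,dz=.003,base=None):  # bar0 world pos at start; r0 = bar rel edge (x,z) upright
    E=np.array([bar0[0],bar0[1],bar0[2]])-t*r0[0]-np.array([0,0,r0[1]])
    for th in ths:
        a=np.radians(th); b=E+t*(r0[0]*np.cos(a)+r0[1]*np.sin(a))+np.array([0,0,-r0[0]*np.sin(a)+r0[1]*np.cos(a)])
        Rt=ori(tilt(th)); p=b-Rt.apply([0,0,1])*dz
        print(th,row(p,Rt,base))
E
python3 - <<'E'
from arc import *
s=r.observe();print(s['time'],s['tcp_pos'],s['contact_force'],s['opening'])
p=s['tcp_pos']; arc(range(0,42,2),[p[0],p[1],.150],(-.068,.150),lambda th:th/2)
E
```

```text
2.65 [0.50688507 0.15540011 0.15488799] [1.21792894 4.16950978 6.72662739] 0.010825554135293508
0 [0.004, -0.003, -0.005, -0.0, -0.0, 0.009]
2 [0.026, -0.003, -0.005, 0.0, 0.027, -0.002]
4 [0.048, -0.003, -0.005, 0.0, 0.054, -0.012]
6 [0.07, -0.003, -0.005, 0.0, 0.081, -0.022]
8 [0.092, -0.003, -0.005, 0.001, 0.109, -0.03]
10 [0.115, -0.003, -0.005, 0.001, 0.137, -0.038]
12 [0.137, -0.003, -0.005, 0.001, 0.165, -0.044]
14 [0.159, -0.003, -0.005, 0.001, 0.194, -0.05]
16 [0.181, -0.003, -0.005, 0.001, 0.222, -0.054]
18 [0.204, -0.003, -0.005, 0.001, 0.251, -0.058]
20 [0.226, -0.003, -0.005, 0.001, 0.28, -0.061]
22 [0.248, -0.003, -0.005, 0.001, 0.309, -0.062]
24 [0.27, -0.003, -0.005, 0.002, 0.338, -0.063]
26 [0.292, -0.003, -0.005, 0.002, 0.367, -0.062]
28 [0.315, -0.003, -0.005, 0.002, 0.396, -0.061]
30 [0.337, -0.003, -0.005, 0.002, 0.425, -0.058]
32 [0.359, -0.003, -0.005, 0.002, 0.453, -0.055]
34 [0.381, -0.004, -0.005, 0.002, 0.482, -0.05]
36 [0.404, -0.004, -0.005, 0.002, 0.511, -0.045]
38 [0.426, -0.004, -0.005, 0.002, 0.539, -0.039]
40 [0.448, -0.004, -0.005, 0.003, 0.567, -0.031]
```

Emit:
jog_arm([
  [0,0,0,0,0,0,5],
  [0.01,0,0,0,0.014,-0.006,5],
  [0.022,0,0,0,0.027,-0.011,5],
  [0.044,0,0,0,0.054,-0.021,5],
  [0.066,0,0,0,0.081,-0.031,5],
  [0.088,0,0,0,0.109,-0.039,5],
  [0.11,0,0,0,0.137,-0.047,5],
  [0.133,0,0,0,0.165,-0.053,5],
  [0.155,0,0,0,0.194,-0.059,5],
  [0.165,0,0,0,0.208,-0.061,5],
])

```text
time: 3.48
tcp_pos: [0.5474, 0.1466, 0.1665]
orientation: [0.774, 0.63, -0.041, -0.051]
contact_force: [-2.0, 4.0, 9.0]
opening: 0.0107
```

```bash
python3 - <<'E'
from arc import *
s=r.observe();print(s['time'],s['tcp_pos'],s['contact_force'],s['opening'])
im=r.snapshot("scene"); cv2.imwrite('pics/s1.png',cv2.resize(im[150:310,270:450,::-1],None,fx=3,fy=3))
E
```

```text
3.4833 [0.54740482 0.14656838 0.16649925] [-1.96020854  4.01897294  8.96910523] 0.010733760544312684
```

View pics/s1.png

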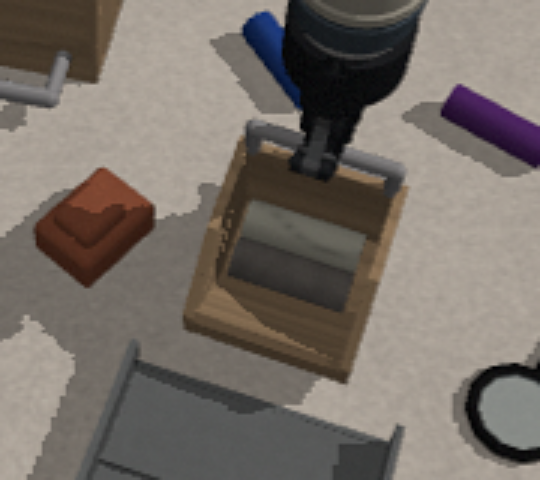

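```bash
python3 - <<'E'
from arc import *
B=[.5069,.1554,.150]; r0=(-.068,.150)
def pose(th):
    a=np.radians(th);E=np.array(B)-t*r0[0]-[0,0,r0[1]]
    b=E+t*(r0[0]*np.cos(a)+r0[1]*np.sin(a))+np.array([0,0,-r0[0]*np.sin(a)+r0[1]*np.cos(a)]);Rt=ori(th/2);return b-Rt.apply([0,0,1])*.003,Rt
print(pose(15)[0]); arc(range(15,44,2),B,r0,lambda x:x/2,base=pose(15))
E
```

```text
[0.54759772 0.14711995 0.1654629 ]
15 [0.0, 0.0, 0.0, 0.0, 0.0, 0.0]
17 [0.022, 0.0, 0.0, 0.0, 0.028, -0.008]
19 [0.044, 0.0, 0.0, -0.0, 0.056, -0.015]
21 [0.067, 0.0, 0.0, -0.0, 0.084, -0.021]
23 [0.089, 0.0, 0.0, 0.0, 0.113, -0.026]
25 [0.111, 0.0, 0.0, 0.0, 0.142, -0.03]
27 [0.133, 0.0, 0.0, 0.0, 0.171, -0.032]
29 [0.156, 0.0, -0.0, -0.0, 0.2, -0.034]
31 [0.178, 0.0, 0.0, -0.0, 0.229, -0.035]
33 [0.2, 0.0, 0.0, -0.0, 0.258, -0.035]
35 [0.222, -0.0, 0.0, -0.0, 0.287, -0.034]
37 [0.244, 0.0, 0.0, -0.0, 0.315, -0.032]
39 [0.267, 0.0, 0.0, -0.0, 0.344, -0.029]
41 [0.289, 0.0, 0.0, 0.0, 0.373, -0.025]
43 [0.311, 0.0, 0.0, -0.0, 0.402, -0.02]
```

Emit:
jog_arm([
  [0.022,0,0,0,0.028,-0.008,5],
  [0.044,0,0,0,0.056,-0.015,5],
  [0.067,0,0,0,0.084,-0.021,5],
  [0.089,0,0,0,0.113,-0.026,5],
  [0.111,0,0,0,0.142,-0.03,5],
  [0.133,0,0,0,0.171,-0.032,5],
  [0.156,0,0,0,0.2,-0.034,5],
  [0.178,0,0,0,0.229,-0.035,5],
  [0.19,0,0,0,0.244,-0.035,5],
  [0.2,0,0,0,0.258,-0.035,5],
])

```text
time: 4.37
tcp_pos: [0.5983, 0.1359, 0.1662]
orientation: [0.768, 0.624, -0.09, -0.111]
contact_force: [0.3, 4.8, 4.7]
opening: 0.011
```

Emit:
jog_arm([
  [0.011,0,0,0,0.014,0.002,5],
  [0.022,0,0,0,0.028,0.004,5],
  [0.033,0,0,0,0.042,0.006,5],
  [0.044,0,0,0,0.056,0.009,5],
  [0.055,0,0,0,0.07,0.011,5],
  [0.055,0,0,0,0.07,0.011,5],
  [0.055,0,0,0,0.07,0.011,5],
])

```text
time: 4.95
tcp_pos: [0.6108, 0.1335, 0.1632]
orientation: [0.766, 0.622, -0.101, -0.127]
contact_force: [-0.0, 4.0, 24.3]
opening: 0.0107
```

```bash
python3 - <<'E'
from arc import *
s=r.observe();print(s['time'],s['tcp_pos'],s['contact_force'],s['ft_torque'],s['opening'])
im=r.snapshot("scene"); cv2.imwrite('pics/s2.png',cv2.resize(im[150:310,270:450,::-1],None,fx=3,fy=3))
E
```

```text
4.95 [0.61083057 0.13352671 0.16317111] [-2.01993533e-02  4.01949754e+00  2.42836727e+01] [ 1.08275497  1.37735243 -0.27617351] 0.010706891017257794
```

View pics/s2.png

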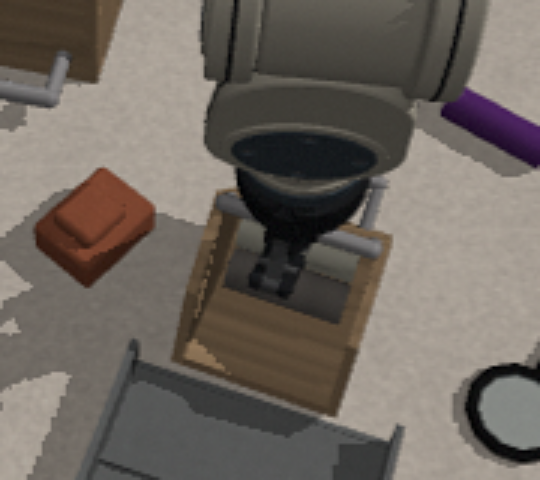

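The upward force rose to 24 N at the expected bar height, so the tub is down on its bevel. I'll let go and retreat.

Emit:
jog_arm([
  [0,0,0,0,0,-0.005,5],
  [0,0,0,0,0,-0.005,20],
  [0,0,0,0,0,-0.005,40],
  [0,0,0,0,0,-0.005,45],
  [0,0,0,0,0,-0.005,45],
  [0,0,0,0,0,-0.1,45],
  [0,0,0,0,0,-0.25,45],
  [0,0,0,0,0,-0.4,45],
  [0,0,0,0,0,-0.55,45],
  [0,0,0,0,0,-0.55,45],
])

```text
time: 5.83
tcp_pos: [0.647, 0.1251, 0.2685]
orientation: [0.766, 0.622, -0.101, -0.125]
contact_force: [0.0, 0.8, -0.4]
opening: 0.0453
```

```bash
python3 - <<'E'
from arc import *
s=r.observe();print(s['time'],s['tcp_pos'],s['contact_force'],s['joints'])
p=np.array([.503,.158,.083])
for tl in(-40,):
  Rt=ori(tl); q=p-Rt.apply([0,0,1])*.12; print(q,row([*q],Rt))
E
```

```text
5.8333 [0.64701777 0.12507819 0.26852796] [ 0.00974815  0.82673966 -0.36598538] [0.03161232 0.686815   0.73138397 1.92934137 0.0761176  1.79636199]
[0.42741398 0.17337815 0.17492533] [-1.3, -0.0, -0.008, 0.011, -0.918, 0.8]
```

```bash
python3 - <<'E'
from arc import *
print(row([.43,.173,.27],ori(-22)))
E
```

```text
[-0.9, -0.002, -0.007, 0.012, -1.056, 0.345]
```

Emit:
jog_arm([
  [-0.9,0,0,0.01,-1,0.33,60],
  [-0.9,0,0,0.01,-1,0.33,60],
  [-0.9,0,0,0.01,-1,0.33,60],
  [-0.9,0,0,0.01,-1,0.33,60],
  [-0.9,0,0,0.01,-1,0.33,60],
  [-0.9,0,0,0.01,-1,0.33,60],
  [-0.9,0,0,0.01,-1,0.33,60],
  [-0.9,0,0,0.01,-1,0.33,60],
])

```text
time: 6.5
tcp_pos: [0.4291, 0.1698, 0.2624]
orientation: [0.761, 0.621, 0.118, 0.146]
contact_force: [0.1, 0.3, 0.0]
opening: 0.0599
```

```bash
python3 - <<'E'
from arc import *
p=np.array([.503,.158,.083]);Rt=ori(-42); q=p-Rt.apply([0,0,1])*.12; print(q,row(q,Rt))
print(r.observe()['tcp_pos'])
E
```

```text
[0.42431629 0.17400838 0.17217738] [-0.452, 0.004, -0.0, 0.017, -0.192, 0.409]
[0.42911906 0.16976136 0.26237965]
```

Emit:
jog_arm([
  [-0.45,0,0,0.017,-0.192,0.41,60],
  [-0.45,0,0,0.017,-0.192,0.41,60],
  [-0.45,0,0,0.017,-0.192,0.41,60],
  [-0.45,0,0,0.017,-0.192,0.41,60],
  [-0.45,0,0,0.017,-0.192,0.41,60],
  [-0.45,0,0,0.017,-0.192,0.41,60],
])

```text
time: 7.0
tcp_pos: [0.4332, 0.1751, 0.1744]
orientation: [0.725, 0.591, 0.223, 0.276]
contact_force: [0.6, 0.3, 0.7]
opening: 0.0601
```

```bash
python3 - <<'E'
from arc import *
s=r.observe();print(s['time'],s['tcp_pos'],s['joints'])
im=r.snapshot("scene"); im2=r.snapshot("wrist"); im3=r.snapshot("top")
y=np.array([-t[1],t[0],0])
for k in(-.04,0,.04):
  P=np.array([.503,.158,.083])+y*k; print([pix(n,P).round(1) for n in("top","wrist","scene")])
o=np.zeros((600,800,3),np.uint8); o[:400,:640]=im2[:,:,::-1]
o[400:600,:270]=cv2.resize(im3[150:260,200:348,::-1],(270,200)); 
o[400:600,280:]=0
c=cv2.resize(im[180:280,310:435,::-1],(250,200)); o[400:600,280:530]=c
cv2.imwrite('pics/s3.png',o);cv2.imwrite('pics/top3.png',im3[:,:,::-1]);cv2.imwrite('pics/w3.png',im2[:,:,::-1])
E
```

```text
7.0 [0.43320966 0.17512974 0.17440574] [ 0.44162827 -0.09130663 -0.82871354  0.21814916 -0.41211764  2.08299842]
[array([278.1, 229.2]), array([304.9, 245.2]), array([362.1, 199.9])]
[array([259.2, 225.5]), array([304. , 201.7]), array([379.3, 205.1])]
[array([240.4, 221.9]), array([303. , 153.8]), array([396.8, 210.5])]
```

View pics/s3.png

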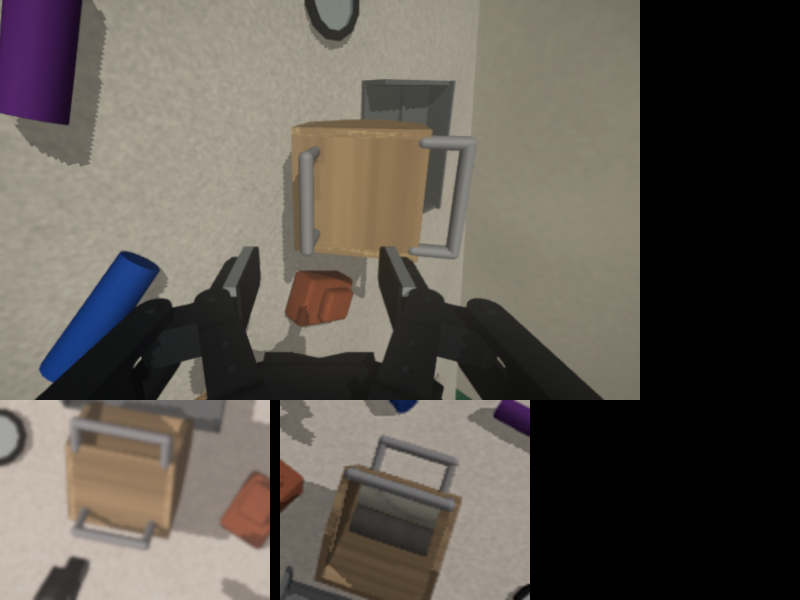

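The tub leans on its bevel with both cores inside and the fingers clear. The wrist view shows the heel bar at (307,152)-(307,253), within 3 px of the prediction. Next I'll take the heel bar.

```bash
python3 - <<'E'
from arc import *
s=r.observe();print(s['tcp_pos'],ori(-42).as_quat(),s['orientation'])
p=np.array([.504,.158,.084]);Rt=ori(-42)
for d in(.12,.06,0): print(row(p-Rt.apply([0,0,1])*d,Rt))
E
```

```text
[0.43679058 0.1757781  0.17798065] [0.72295781 0.59068131 0.22674131 0.2775175 ] [0.72504826 0.58871167 0.22601348 0.27684202]
[-0.003, 0.003, -0.007, -0.02, -0.056, -0.018]
[-0.003, 0.003, -0.007, -0.02, -0.056, 0.282]
[-0.003, 0.003, -0.007, -0.019, -0.055, 0.582]
```

Emit:
jog_arm([
  [0,0,-0.007,-0.02,-0.056,0,45],
  [0,0,-0.007,-0.02,-0.056,0,45],
  [0,0,-0.007,-0.02,-0.056,0,45],
  [0,0,-0.007,-0.02,-0.056,0.1,45],
  [0,0,-0.007,-0.02,-0.056,0.2,45],
  [0,0,-0.007,-0.02,-0.056,0.3,45],
  [0,0,-0.007,-0.02,-0.056,0.3,45],
  [0,0,-0.007,-0.02,-0.056,0.3,45],
])

```text
time: 7.82
tcp_pos: [0.4658, 0.1644, 0.1234]
orientation: [0.724, 0.591, 0.224, 0.278]
contact_force: [-0.3, 0.7, -0.6]
opening: 0.0452
```

```bash
python3 - <<'E'
from arc import *
im2=r.snapshot("wrist"); cv2.imwrite('pics/w4.png',im2[50:350,150:500,::-1])
s=r.observe();print(s['tcp_pos'],s['time'])
p=np.array([.504,.158,.084]);Rt=ori(-42)
print(row(p,Rt), [pix("wrist",p+np.array([-t[1],t[0],0])*k).round(1) for k in (-.04,0,.04)])
E
```

```text
[0.46546502 0.1646071  0.1239761 ] 7.8667
[-0.004, 0.005, 0.001, 0.007, 0.012, 0.279] [array([322.7, 278.5]), array([323.1, 223.9]), array([323.5, 162. ])]
```

View pics/w4.png

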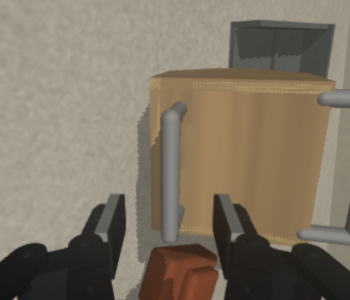

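The bar is centred between the pads, at column 321 where the finger midpoint is 320. I'll go in and grip.

Emit:
jog_arm([
  [0,0,0,0.005,0.007,0.1,45],
  [0,0,0,0.005,0.007,0.2,45],
  [0,0,0,0.005,0.007,0.28,45],
  [0,0,0,0.005,0.007,0.28,45],
  [0,0,0,0.005,0.007,0.28,5],
  [0,0,0,0.005,0.007,0.28,5],
  [0,0,0,0.005,0.007,0.28,5],
  [0,0,0,0.005,0.007,0.28,5],
  [0,0,0,0.005,0.007,0.28,5],
], grip_force=50)

```text
time: 8.62
tcp_pos: [0.5022, 0.1582, 0.0836]
orientation: [0.723, 0.591, 0.225, 0.278]
contact_force: [-8.4, 1.5, 7.1]
opening: 0.0098
```

```bash
python3 - <<'E'
from arc import *
s=r.observe();print(s['time'],s['tcp_pos'],s['contact_force'],s['opening'],s['joints'])
p=s['tcp_pos']; base=(p,ori(-42)); B0=p
# bar rel edge_2 in tub frame
r0=(-.163,-.022); f=lambda a:np.array([r0[0]*np.cos(a)+r0[1]*np.sin(a),-r0[0]*np.sin(a)+r0[1]*np.cos(a)])
a0=np.radians(38)
for th in list(range(38,71,2)):
    d=f(np.radians(th))-f(a0); P=p+t*d[0]+np.array([0,0,d[1]]); print(th,P.round(4),row(P,ori(-42+(th-38)),base))
E
```

```text
8.6167 [0.50221476 0.15823608 0.08362401] [-8.35520089  1.54530535  7.05504362] 0.009802901363645563 [ 0.32211741  0.15223734 -0.92233906 -0.16361859 -0.34211328  1.97440734]
38 [0.5022 0.1582 0.0836] [0.0, 0.0, 0.0, 0.0, 0.0, 0.0]
40 [0.5051 0.1576 0.0885] [0.044, -0.0, 0.0, -0.0, 0.027, -0.008]
42 [0.5082 0.157  0.0933] [0.089, -0.0, -0.0, -0.0, 0.055, -0.016]
44 [0.5115 0.1564 0.098 ] [0.133, -0.0, 0.0, -0.0, 0.083, -0.022]
46 [0.5149 0.1557 0.1026] [0.178, 0.0, 0.0, -0.0, 0.111, -0.027]
48 [0.5185 0.1549 0.107 ] [0.222, 0.0, 0.0, -0.0, 0.14, -0.031]
50 [0.5222 0.1542 0.1113] [0.267, -0.0, 0.0, -0.0, 0.168, -0.035]
52 [0.526  0.1534 0.1155] [0.311, 0.0, 0.0, -0.0, 0.197, -0.037]
54 [0.53   0.1526 0.1195] [0.356, 0.0, 0.0, 0.0, 0.226, -0.039]
56 [0.5342 0.1517 0.1234] [0.4, 0.0, 0.0, -0.0, 0.254, -0.039]
58 [0.5384 0.1509 0.1272] [0.444, 0.0, -0.0, -0.0, 0.283, -0.038]
60 [0.5428 0.15   0.1308] [0.489, -0.0, 0.0, -0.0, 0.312, -0.037]
62 [0.5473 0.1491 0.1342] [0.533, 0.0, 0.0, -0.0, 0.34, -0.034]
64 [0.552  0.1481 0.1375] [0.578, -0.0, 0.0, -0.0, 0.369, -0.03]
66 [0.5567 0.1472 0.1406] [0.622, -0.0, 0.0, -0.0, 0.397, -0.026]
68 [0.5615 0.1462 0.1435] [0.667, -0.0, 0.0, -0.0, 0.425, -0.02]
70 [0.5665 0.1452 0.1463] [0.711, 0.0, 0.0, -0.0, 0.453, -0.013]
```

Emit:
jog_arm([
  [0.022,0,0,0,0.014,-0.004,5],
  [0.055,0,0,0,0.035,-0.01,5],
  [0.1,0,0,0,0.062,-0.018,5],
  [0.133,0,0,0,0.083,-0.022,5],
  [0.178,0,0,0,0.111,-0.027,5],
  [0.222,0,0,0,0.14,-0.031,5],
  [0.267,0,0,0,0.168,-0.035,5],
  [0.311,0,0,0,0.197,-0.037,5],
  [0.311,0,0,0,0.197,-0.037,5],
])

```text
time: 9.37
tcp_pos: [0.5272, 0.1532, 0.116]
orientation: [0.752, 0.614, 0.151, 0.187]
contact_force: [-11.1, 1.3, 6.6]
opening: 0.0103
```

```bash
python3 - <<'E'
from arc import *
s=r.observe();print(s['time'],s['tcp_pos'],s['contact_force'],s['opening'],s['joints'])
im=r.snapshot("scene"); cv2.imwrite('pics/s5.png',cv2.resize(im[150:370,270:450,::-1],None,fx=2.5,fy=2.5))
r0=(-.163,-.022); f=lambda a:np.array([r0[0]*np.cos(a)+r0[1]*np.sin(a),-r0[0]*np.sin(a)+r0[1]*np.cos(a)])
p=np.array([.526,.1534,.1155]);base=(p,ori(-28));a0=np.radians(52)
for th in list(range(52,73,2)):
    d=f(np.radians(th))-f(a0); P=p+t*d[0]+np.array([0,0,d[1]]); print(th,row(P,ori(-42+(th-38)),base))
E
```

```text
9.3667 [0.52719105 0.15320759 0.11601098] [-11.05955096   1.31985468   6.59685606] 0.010294363791946261 [ 0.22968196  0.13708177 -0.62929217  0.35848567 -0.19876826  1.95615848]
52 [0.0, 0.0, 0.0, 0.0, 0.0, 0.0]
54 [0.044, 0.0, 0.0, -0.0, 0.027, -0.008]
56 [0.089, 0.0, 0.0, 0.0, 0.055, -0.016]
58 [0.133, 0.0, -0.0, -0.0, 0.083, -0.022]
60 [0.178, -0.0, 0.0, 0.0, 0.111, -0.027]
62 [0.222, 0.0, 0.0, 0.0, 0.14, -0.031]
64 [0.267, -0.0, 0.0, -0.0, 0.168, -0.035]
66 [0.311, 0.0, 0.0, -0.0, 0.197, -0.037]
68 [0.356, 0.0, 0.0, -0.0, 0.226, -0.039]
70 [0.4, 0.0, 0.0, 0.0, 0.254, -0.039]
72 [0.444, 0.0, 0.0, -0.0, 0.283, -0.038]
```

View pics/s5.png

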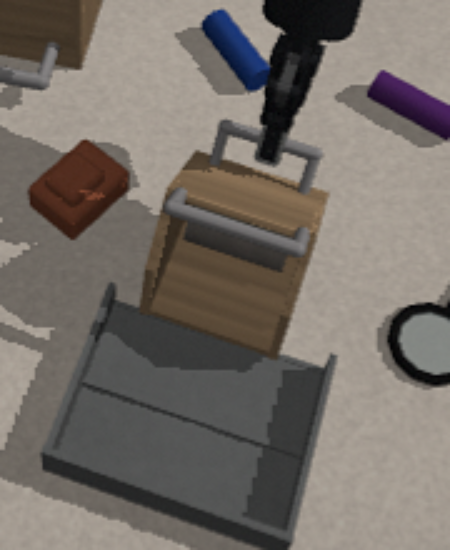

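The tub is rocked to about 52° and held, with the cores still in. I'll pour on to about 67°.

Emit:
jog_arm([
  [0.033,0,0,0,0.02,-0.006,5],
  [0.066,0,0,0,0.041,-0.012,5],
  [0.1,0,0,0,0.062,-0.018,5],
  [0.133,0,0,0,0.083,-0.022,5],
  [0.178,0,0,0,0.111,-0.027,5],
  [0.222,0,0,0,0.14,-0.031,5],
  [0.267,0,0,0,0.168,-0.035,5],
  [0.311,0,0,0,0.197,-0.037,5],
  [0.333,0,0,0,0.212,-0.038,5],
  [0.333,0,0,0,0.212,-0.038,5],
])

```text
time: 10.25
tcp_pos: [0.5602, 0.1463, 0.1426]
orientation: [0.77, 0.628, 0.07, 0.088]
contact_force: [-10.4, -0.2, 13.9]
opening: 0.0107
```

Emit:
jog_arm([
  [0,0,0,0,0,0,5],
  [0,0,0,0,0,0,5],
  [0,0,0,0,0,0,5],
  [0,0,0,0,0,0,5],
  [0,0,0,0,0,0,5],
  [0,0,0,0,0,0,5],
])

```text
time: 10.75
tcp_pos: [0.5592, 0.1465, 0.1421]
orientation: [0.769, 0.629, 0.07, 0.089]
contact_force: [-7.0, -1.0, 9.6]
opening: 0.0102
```

```bash
python3 - <<'E'
from arc import *
s=r.observe();print(s['time'],s['tcp_pos'],s['contact_force'],s['opening'],s['joints'])
im=r.snapshot("scene"); cv2.imwrite('pics/s6.png',cv2.resize(im[150:370,270:450,::-1],None,fx=2.5,fy=2.5))
r0=(-.163,-.022); f=lambda a:np.array([r0[0]*np.cos(a)+r0[1]*np.sin(a),-r0[0]*np.sin(a)+r0[1]*np.cos(a)])
p=np.array(s['tcp_pos']);base=(p,ori(-13));a0=np.radians(67)
for th in list(range(67,35,-2)):
    d=f(np.radians(th))-f(a0); P=p+t*d[0]+np.array([0,0,d[1]]); print(th,row(P,ori(-42+(th-38)),base))
E
```

```text
10.75 [0.55919117 0.1465152  0.14208949] [-6.953139   -0.95323953  9.63067493] 0.01017752217623527 [ 0.14992383  0.24414737 -0.3098592   0.80544186 -0.0807941   1.91288633]
67 [0.0, 0.0, 0.0, 0.0, 0.0, 0.0]
65 [-0.044, -0.0, 0.0, 0.0, -0.027, 0.009]
63 [-0.089, 0.0, -0.0, -0.0, -0.054, 0.019]
61 [-0.133, -0.0, 0.0, -0.0, -0.081, 0.03]
59 [-0.178, -0.0, 0.0, 0.0, -0.107, 0.042]
57 [-0.222, -0.0, 0.0, 0.0, -0.132, 0.055]
55 [-0.267, 0.0, 0.0, -0.0, -0.157, 0.069]
53 [-0.311, 0.0, -0.0, -0.0, -0.182, 0.084]
51 [-0.356, 0.0, 0.0, -0.0, -0.206, 0.099]
49 [-0.4, 0.0, -0.0, -0.0, -0.23, 0.116]
47 [-0.444, -0.0, 0.0, 0.0, -0.253, 0.133]
45 [-0.489, 0.0, 0.0, -0.0, -0.275, 0.151]
43 [-0.533, 0.0, -0.0, 0.0, -0.297, 0.169]
41 [-0.578, 0.0, 0.0, -0.0, -0.318, 0.189]
39 [-0.622, 0.0, -0.0, 0.0, -0.339, 0.209]
37 [-0.667, 0.0, 0.0, -0.0, -0.358, 0.23]
```

View pics/s6.png

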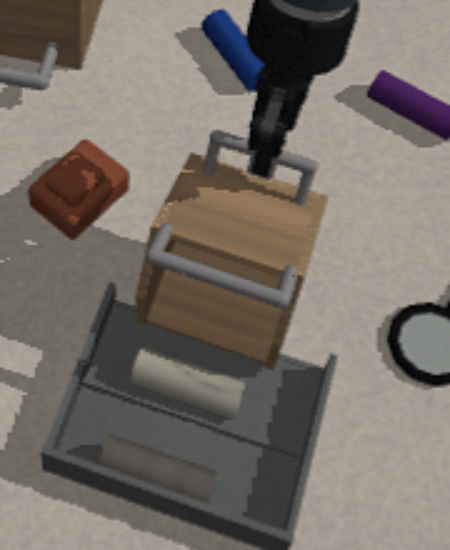

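Both cores lie in the tray, one on each side of the rib. Now I'll ease the tub back.

Emit:
jog_arm([
  [-0.022,0,0,0,-0.014,0.004,5],
  [-0.066,0,0,0,-0.04,0.014,5],
  [-0.11,0,0,0,-0.067,0.024,5],
  [-0.155,0,0,0,-0.094,0.036,5],
  [-0.2,0,0,0,-0.12,0.048,5],
  [-0.245,0,0,0,-0.145,0.062,5],
  [-0.289,0,0,0,-0.17,0.077,5],
  [-0.333,0,0,0,-0.194,0.091,5],
  [-0.356,0,0,0,-0.206,0.099,5],
  [-0.356,0,0,0,-0.206,0.099,5],
])

```text
time: 11.63
tcp_pos: [0.5225, 0.1537, 0.1116]
orientation: [0.75, 0.613, 0.156, 0.194]
contact_force: [-5.8, 0.5, 1.4]
opening: 0.0099
```

```bash
python3 - <<'E'
from arc import *
s=r.observe();print(s['time'],s['tcp_pos'],s['contact_force'],s['opening'])
r0=(-.163,-.022); f=lambda a:np.array([r0[0]*np.cos(a)+r0[1]*np.sin(a),-r0[0]*np.sin(a)+r0[1]*np.cos(a)])
p=np.array(s['tcp_pos']);base=(p,ori(-29));a0=np.radians(51)
for th in [51,49,47,45,43,41,40,39,38,37]:
    d=f(np.radians(th))-f(a0); P=p+t*d[0]+np.array([0,0,d[1]]); print(th,P[2].round(4),row(P,ori(-42+(th-38)),base))
E
```

```text
11.6333 [0.5224657  0.15367649 0.11161766] [-5.76805045  0.45905994  1.39501471] 0.009931340744452467
51 0.1116 [0.0, 0.0, 0.0, 0.0, 0.0, 0.0]
49 0.1074 [-0.044, 0.0, 0.0, 0.0, -0.027, 0.009]
47 0.103 [-0.089, -0.0, 0.0, -0.0, -0.054, 0.019]
45 0.0985 [-0.133, -0.0, -0.0, -0.0, -0.081, 0.03]
43 0.0939 [-0.178, -0.0, -0.0, 0.0, -0.107, 0.042]
41 0.0891 [-0.222, -0.0, 0.0, 0.0, -0.132, 0.055]
40 0.0867 [-0.244, -0.0, 0.0, -0.0, -0.145, 0.062]
39 0.0843 [-0.267, -0.0, -0.0, -0.0, -0.157, 0.069]
38 0.0818 [-0.289, 0.0, -0.0, -0.0, -0.17, 0.076]
37 0.0793 [-0.311, -0.0, 0.0, 0.0, -0.182, 0.084]
```

Emit:
jog_arm([
  [-0.033,0,0,0,-0.02,0.007,5],
  [-0.066,0,0,0,-0.04,0.014,5],
  [-0.1,0,0,0,-0.06,0.022,5],
  [-0.133,0,0,0,-0.081,0.03,5],
  [-0.166,0,0,0,-0.1,0.039,5],
  [-0.2,0,0,0,-0.12,0.048,5],
  [-0.222,0,0,0,-0.132,0.055,5],
  [-0.244,0,0,0,-0.145,0.062,5],
  [-0.267,0,0,0,-0.157,0.069,5],
  [-0.267,0,0,0,-0.157,0.069,5],
])

```text
time: 12.47
tcp_pos: [0.5033, 0.1576, 0.0844]
orientation: [0.725, 0.594, 0.219, 0.271]
contact_force: [-3.8, 1.2, -2.7]
opening: 0.0102
```

Emit:
jog_arm([
  [0,0,0,0,0,0,5],
  [0,0,0,0,0,0,5],
  [0,0,0,0,0,0,5],
])

```text
time: 12.72
tcp_pos: [0.5042, 0.1576, 0.0854]
orientation: [0.726, 0.593, 0.219, 0.271]
contact_force: [-6.6, 1.0, 0.8]
opening: 0.0097
```

Emit:
jog_arm([
  [-0.01,0,0,0,-0.004,0.004,5],
  [-0.02,0,0,0,-0.01,0.007,5],
  [-0.025,0,0,0,-0.014,0.009,5],
  [-0.025,0,0,0,-0.014,0.009,5],
  [-0.025,0,0,0,-0.014,0.009,5],
])

```text
time: 13.13
tcp_pos: [0.5041, 0.1578, 0.0836]
orientation: [0.723, 0.59, 0.226, 0.279]
contact_force: [-12.1, 0.4, 10.5]
opening: 0.0101
```

The tub is back at its leaning height and an upward force shows it is bearing on the bevel. I'll let go and back off along the fingers.

Emit:
jog_arm([
  [0,0,0,0,0,0,20],
  [0,0,0,0,0,0,40],
  [0,0,0,0,0,0,45],
  [0,0,0,0,0,0,45],
  [0,0,0,0,0,-0.08,45],
  [0,0,0,0,0,-0.2,45],
  [0,0,0,0,0,-0.35,45],
  [0,0,0,0,0,-0.5,45],
  [0,0,0,0,0,-0.5,45],
  [0,0,0,0,0,-0.5,45],
])

```text
time: 13.97
tcp_pos: [0.4382, 0.1721, 0.1582]
orientation: [0.722, 0.591, 0.227, 0.279]
contact_force: [-0.4, -0.7, -0.0]
opening: 0.045
```

```bash
python3 - <<'E'
from arc import *
s=r.observe();print(s['time'],s['tcp_pos'],s['contact_force'],s['opening'])
im=r.snapshot("scene"); im3=r.snapshot("top")
a=cv2.resize(im[150:370,270:450,::-1],None,fx=2,fy=2);b=cv2.resize(im3[80:300,200:360,::-1],None,fx=2,fy=2)
cv2.imwrite('pics/s7.png',np.hstack([a,b]))
y=np.array([-t[1],t[0],0])
for k in(-.04,.04):
  P=np.array([.504,.158,.083])+y*k; print([pix(n,P).round(1) for n in("top","scene")])
E
```

```text
13.9667 [0.43821846 0.17205309 0.15821002] [-0.44400389 -0.69708428 -0.03178491] 0.044950366348850544
[array([278.1, 228.7]), array([362.1, 200.2])]
[array([240.4, 221.4]), array([396.8, 210.8])]
```

View pics/s7.png

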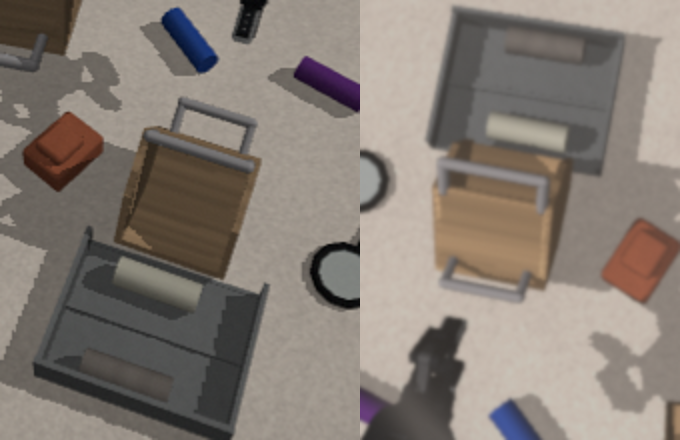

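Emit:
jog_arm([
  [0,0,0,0,0,-0.1,45],
  [0,0,0,0,0,-0.2,45],
  [0,0,0,0,0,-0.2,45],
  [0,0,0,0,0,-0.2,45],
  [0,0,0,0,0,-0.2,45],
  [0,0,0,0,0,-0.2,45],
  [0,0,0,0,0,-0.2,45],
  [0,0,0,0,0,-0.2,45],
])

```text
time: 14.73
tcp_pos: [0.4119, 0.1766, 0.1854]
orientation: [0.723, 0.591, 0.225, 0.279]
contact_force: [-0.1, 0.6, -0.4]
opening: 0.0451
```

```bash
python3 - <<'E'
from arc import *
s=r.observe();print(s['time'],s['contact_force'])
T=np.array([.740,.114])
def cores(im):
    o=[]
    hsv=cv2.cvtColor(im,cv2.COLOR_RGB2HSV); m=((hsv[...,2]>125)&(hsv[...,1]<90)).astype(np.uint8)
    m[:, :240]=0;m[:,312:]=0;m[:130]=0;m[158:]=0
    n,l,st,c=cv2.connectedComponentsWithStats(m); i=1+st[1:,4].argmax(); return c[i],st[i]
for k in range(3):
    im=r.snapshot("top"); c,st=cores(im); P=plane("top",c,.03); d=P[:2]-T
    print(c.round(2),st,"tray xy",(d@t[:2]).round(4),(d@[-t[1],t[0]]).round(4))
    for _ in range(4): r.snapshot("wrist")
P=plane("top",((545-360)/2+200,80+45/2),.03)[:2]-T; print("far",P@t[:2],P@[-t[1],t[0]])
E
```

```text
14.7333 [-0.13887653  0.61214257 -0.44567803]
[282.54 145.55] [263 137  40  19 467] tray xy -0.0506 -0.0083
[282.54 145.55] [263 137  40  19 467] tray xy -0.0506 -0.0083
[282.51 145.53] [263 137  40  19 466] tray xy -0.0506 -0.0083
far 0.05320607353880919 -0.010014826462215937
```

```bash
python3 -c "
from rig import r
print(r.sign_off())"
```

```text
the job is handed in; nothing more can be done
None
```

The job is done and handed in at about 15.5 s on the robot's clock; the hand-in reported no verdict. I rocked the tub forward by its top bar on to its bevel and let go. Then I took the heel bar, tipped the tub to about 67° so both cores rolled into the tray, eased it back and let go.

**Cores:** both lie in the tray, at about x −0.05 m and +0.05 m from its centre, each about −0.01 m across. The near core rolled back towards the sill after the pour. It then stayed still over three pictures spanning about 0.5 s.

**Tub:** it is empty and looks stable, leaning on its bevel. The heel bar was released at the same height as when I first took it (0.0836 m), so the tilt should be near 38°. I did not measure the angle directly. The last picture put the bar about 2 px (around 4 mm) further forward than predicted, so the tub may have slid slightly towards the tray.

**Surroundings:** the lens and rock show no visible movement, judged by eye. The arm is clear of everything, with contact force readings under 1 N.

**Forces:** the highest I saw was about 24 N, when the tub came down on its bevel.

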